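Lay out gearbox parts in assembly order on the board

ROBOT

A 7-joint arm with a two-finger parallel gripper is mounted at the origin on a cart in front of the work surface, level with it; the furniture and walls round the work are solid. World frame = base frame: x ahead of the robot, y to its left, z up, the work surface at z = 0. Lengths are in mm, angles in rad, forces in N, time in s.
With the tool pointing down it reaches from about 400 to 875 mm from the base axis. Payload 19.3 kg.
Tool frame: the origin (TCP) lies at the very end of the fingers, on their centre line; the grasp point (between the pads) lies 19 mm behind it (bot.grip_depth is the distance from the TCP to the grasp point, in mm); z points along the fingers, x is the direction in which the jaws open and shut, and the axes are right-handed (so a half turn about z gives the same grasp; the last joint's range is limited). The gripper opens to 85 mm and grips with 20 to 120 N. Pads are 22 mm wide; open, the fingers measure 114 mm over their backs; the gripper's body (76 mm by 85 mm) begins 54 mm behind the grasp point. The pads swing forward as they close: fully open they stand 13 mm farther back than shut.
Start: joints at [-1.224, 0.521, -0.036, 1.599, 0.021, 1.021, -0.113], TCP at [253.04, 571.476, 195.191] pointing down, gripper open.
Joint ranges: [-2.91, 2.91], [-0.3, 2.13], [-1.5, 1.42], [0.17, 2.43], [-1.26, 4.41], [0.16, 1.93], [-2.52, 2.52]. Speed limits (rad/s): [1.89, 1.89, 2.39, 2.39, 3.01, 3.01, 3.01].

INTERFACE

Orientations are given as a rotation vector (axis times angle).
In Python, from workcell import readout, vision, job, bot gives the robot as it stands.
- The arm moves only by the shell command python3 -m jog 'ROWS'. ROWS is JSON, a list of rows, each a list of 7 numbers: the shift along the tool's x, y, z in m, then the turn, a rotation vector about the tool's x, y, z in degrees, then the closure, from -1 (fully open) to 1 (shut), so that 0 is half open. A call has 1 to 5 rows; each row is the pose to reach, as a shift and turn from the pose commanded when the call began, along the tool's axes at that moment; what a row does not reach only later rows make up. A row lasts 1/10 s, in which the tool goes at most 50 mm and 8.59 degrees, less where a joint would pass 70% of its speed; a pose out of reach is approached as far as the arm can. A call with a gripper value outside its range is refused whole. The fingers move at their own pace and stop on an object; the grip force is fixed at half the most. Time passes only in rows, so rows that repeat a pose let the fingers close. It gives the time, the measured TCP pose, the force and the opening at its end, in the units of the state.
- readout.get_obs(): the state, without advancing time (a new reading comes with each control period).
- vision.camera(name): name is "side" or "top" or "wrist"; returns the picture (420x560x3 uint8, red, green, blue); there is no depth.
- vision.calibration(name): a dict with "fx", "fy", "cx", "cy" (pixels), "k1" (the pictures are not rectified: a ray, as slopes to the right and down, at radius r is drawn at 1 + k1 r^2 times it, then the intrinsics apply), "rvec" (rotation vector, rad) and "tvec" (3), from world to camera coordinates, as OpenCV has them. Camera axes: x right, y down, z forward; pixel columns grow to the right and rows downward; lengths in mm; the calibration is good to about 2 mm. A picture is of the moment at which its call begins: read the wrist's pose just before it. calibration takes no time and is no camera call; for the wrist camera it gives the pose at the moment of the call.
- job.finish_job(): hands the job in, once; it reports no verdict.
Trained networks look in the newest picture that a camera, given by its name, has taken for a name from the list of things; names that differ only in an ending like _2 or _b are one class to them, and where a whole thing is asked for, a point or a joint stands for the part that bears it (a point fixed in the world has none). Each returns a list of dicts, best first, with "p" (0 to 1); they miss things now and then, are a little off and sometimes report something else, mostly with a low value. They report only what shows in the picture. A call takes as long as a camera call. They do not tell look-alikes from the thing itself.
- vision.search_frame(camera, name): "location" ([row, column] in pixels, amid what is visible of it).
The state is a dict: "clock": time; "qpos": joint angles; "qd": joint speeds; "joint_efforts": joint torques, N m; "tool_pos": TCP position; "eef_rot": TCP orientation; "ft_force": force on the tool from outside, world axes, zero at the start; "ft_torque": the same for the moment, N m; "gripper_width": finger opening in mm.
Only numpy, scipy, OpenCV 4.12 (cv2) and the standard library are available. Lean on these libraries where they do the work, as an engineer would, in place of code of your own. Each camera call takes 0.05 s, during which the arm holds its last target. There are 200 camera calls.

TASK

Lay the gearbox parts out on the plywood board, which already carries the black flange at one end and the large toothed ring at the other. Of the loose parts lying on the bare steel table, centre the small dog gear in the marked circle next to the flange and the ball bearing in the circle next to the toothed ring, then centre the hexagon nut on top of the bearing and the brass ring on top of the toothed ring, all lying flat. Leave the flange and the toothed ring where they lie.

Things in the scene. Friction and masses are not known exactly. Their poses are not given: they have to be found in the camera images.
- layout_board: fixed plywood board, 130 mm (its x) by 450 mm (its y), 12 mm thick; origin at the centre of its underside, on the table. Its ends carry flange and toothed ring, either way round; two dark circles of 68 mm between them mark the places, in a row along y. A raised case lid stands in front of its right half, a cabinet with an open drawer behind its right end: come from above there.
- place_left (a point): centre of the marked circle at the board's +y side (the robot's left), on the board's top face, 50 mm from the board's middle and 115 mm from the nearer end part's centre
- place_right (a point): centre of the marked circle at the board's -y side (the robot's right), on the board's top face, 50 mm from the board's middle and 115 mm from the nearer end part's centre
- drive_flange: black flat disc with three riveted holes, 112 mm diameter, 11 mm thick, loose on one end of the board; not to be moved. Origin at the centre of its underside, z up.
- gear_ring: large steel toothed ring, 85 mm diameter, 19 mm thick, lying flat, loose on the other end of the board; not to be moved. Origin at the centre of its underside, z up; its top carries the brass ring, 31 mm above the table.
- dog_gear: small thick steel dog gear with coarse teeth and a wide bore, 53 mm diameter, 21 mm high, 0.2 kg, lying flat on the table. Origin at the centre of its underside, z up; grip across the teeth at any yaw.
- open_bearing: bright steel ball bearing, 45 mm diameter, 14 mm high, 0.2 kg, lying flat on the table. Origin at the centre of its underside, z up; grip across the outer ring at any yaw. Once placed its top is 26 mm above the table.
- hex_nut: steel hexagon nut, 24 mm across flats, 27 mm across corners, 12 mm high, lying flat on the table. Origin at the centre of its underside, z up; it grips like a round of about 26 mm at any yaw.
- brass_ring: thin brass ring with three small lugs, 60 mm diameter, 8 mm high, 60 g, lying flat on the table. Origin on its underside, z up; the centre of the round lies 2 mm from the origin along its own +y. Lugs point along its -y and at 30 and 150 degrees from its +x, so gripping along its x axis clears them; treat it as a 60 mm round to grip, from outside.
There are look-alikes about, which are no part of the job. What is shaped like the open_bearing but purple or turquoise is not meant.

How it is judged:
By the outcome, as a careful person would: the job done as asked, in the order asked, and still so for the second after the job is handed in, with the robot touching nothing.
It also fails if it takes over 99 s, if anything falls off the work surface, if the arm or the gripper's body presses on something with over 40 N, if the wrist force passes 120 N, or if a joint passes its speed limit or range.

## Working session

There is one attempt and no reset: what is moved stays moved. The work goes in short steps, Python scripts to look and compute and a shell command to move; the robot and the scene stay as the last step left them, time stands still between calls to the robot, and variables do not carry over. Pictures are saved under pics/ and viewed, about 12 in all and at most 16, crops included, and the job is handed in when it is done.

```bash
mkdir -p pics; ls
cat > h.py <<'E'
import numpy as np, cv2
from scipy.spatial.transform import Rotation as R
from workcell import readout, vision, job, bot
def cal(n):
    c=vision.calibration(n); Rm=R.from_rotvec(np.array(c['rvec'],float).ravel()).as_matrix()
    return c,Rm,np.array(c['tvec'],float).ravel()
def p2w(n,row,col,z,C=None):
    c,Rm,t=C or cal(n)
    d=np.array([(col-c['cx'])/c['fx'],(row-c['cy'])/c['fy']]); s=d.copy()
    for _ in range(20): s=d/(1+c['k1']*(s@s))
    r=Rm.T@np.array([s[0],s[1],1]); o=-Rm.T@t
    return o+r*(z-o[2])/r[2]
def w2p(n,P,C=None):
    c,Rm,t=C or cal(n)
    q=Rm@np.array(P,float)+t; s=q[:2]/q[2]; s=s*(1+c['k1']*(s@s))
    return s[1]*c['fy']+c['cy'], s[0]*c['fx']+c['cx']
def snap(n,f):
    im=vision.camera(n); cv2.imwrite('pics/'+f,im[:,:,::-1]); return im
E
python3 - <<'E'
from h import *
o=readout.get_obs(); print(o['clock'],o['tool_pos'],o['eef_rot'],o['gripper_width'])
Z=dict(drive_flange=23,gear_ring=31,dog_gear=21,open_bearing=14,hex_nut=12,brass_ring=8)
im=snap('top','t1.png');cv2.imwrite('pics/t1b.png',cv2.resize(im,(800,600),interpolation=cv2.INTER_CUBIC)[:,:,::-1])
for k,z in Z.items():
    for d in vision.search_frame('top',k)[:4]: print(k,round(d['p'],2),np.round(d['location']),np.round(p2w('top',*d['location'],z)))
snap('side','s1.png')
print({n:(vision.calibration(n)['fx'],np.round(-cal(n)[1].T@cal(n)[2])) for n in('top','side','wrist')})
E
```

```text
pics
0.0 [252.92268911 571.15172221 194.63229915] [ 2.63240644e+00  1.71341084e+00 -1.35818871e-03] 85.3451844067482
drive_flange 0.77 [135. 284.] [651. 116.  23.]
gear_ring 0.71 [173. 414.] [ 559. -186.   31.]
dog_gear 0.71 [209. 286.] [477. 112.  21.]
open_bearing 0.8 [292. 248.] [288. 200.  14.]
open_bearing 0.71 [267. 290.] [344. 104.  14.]
open_bearing 0.64 [218. 226.] [456. 252.  14.]
open_bearing 0.5 [231. 134.] [426. 465.  14.]
hex_nut 0.64 [175. 214.] [557. 281.  12.]
hex_nut 0.64 [180. 417.] [ 546. -199.   12.]
brass_ring 0.48 [204. 165.] [491. 396.   8.]
brass_ring 0.2 [218. 223.] [457. 258.   8.]
{'top': (436.65934418801186, array([ 397.,  139., 1024.])), 'side': (427.51433373774984, array([359., 903., 677.])), 'wrist': (344.5479921228561, array([177., 605., 374.]))}
```

View pics/t1b.png

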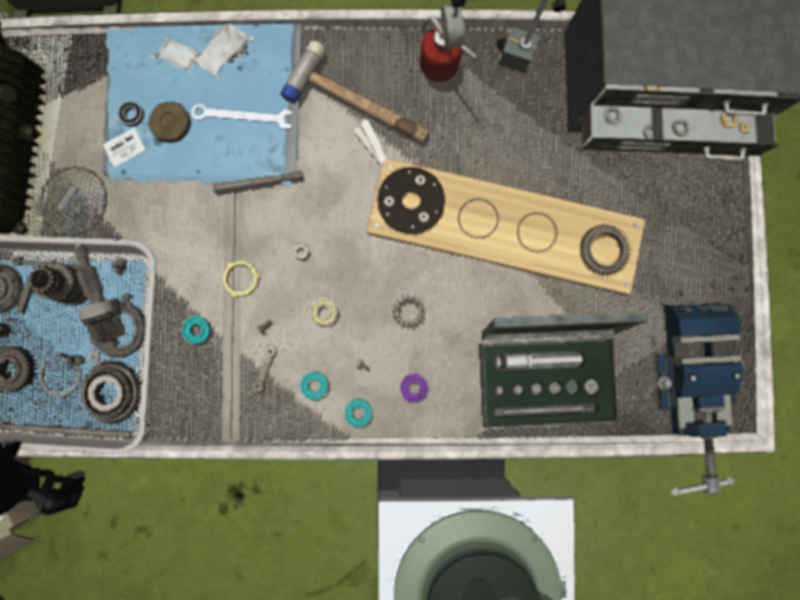

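View pics/s1.png

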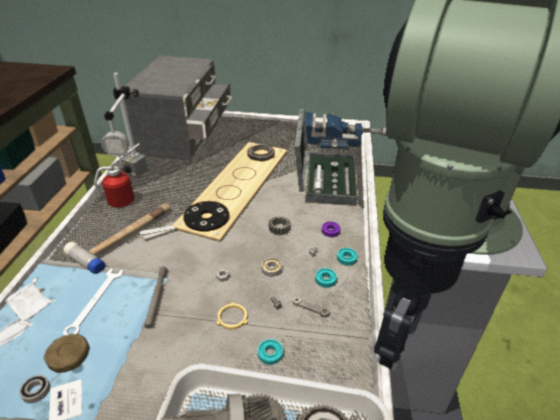

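```bash
cat >> h.py <<'E'
def plan(x,y,z,yaw=None):
    "shift in tool axes (mm) and turn (deg) to tool down with tool-x at world yaw (deg, mod 180)"
    o=readout.get_obs(); p=np.array(o['tool_pos']); Rc=R.from_rotvec(o['eef_rot']); M=Rc.as_matrix()
    cy=np.degrees(np.arctan2(M[1,0],M[0,0]))
    if yaw is None: yaw=cy
    yaw=cy+((yaw-cy+90)%180-90)
    Rt=R.from_euler('z',yaw,degrees=True)*R.from_euler('x',180,degrees=True)
    print('now',o['clock'],np.round(p,1),'yaw',round(cy,1),'w',round(o['gripper_width'],1),'F',np.round(o['ft_force'],1),'j7',round(o['qpos'][6],2))
    print(' shift m',np.round(M.T@(np.array([x,y,z])-p)/1000,4),'turn',np.round((Rc.inv()*Rt).as_rotvec(degrees=True),1))
E
python3 - <<'E'
from h import *
im=cv2.imread('pics/t1.png')
# board geometry: crop, enlarge
cv2.imwrite('pics/t2.png',cv2.resize(im[100:235,150:480],(792,324),interpolation=cv2.INTER_CUBIC))
d=np.array([651-559,116+186]);print('board y dir',np.degrees(np.arctan2(d[1],d[0])),np.linalg.norm(d))
for n,(c,r) in dict(L=(478,218),Rr=(537,232)).items(): print(n,p2w('top',r*.7,c*.7,12))
plan(480,112,195,18)
E
```

```text
board y dir 73.05738923409092 315.70239150187
L [610.98217976  -3.39908606  12.        ]
Rr [ 587.64266874 -101.02412328   12.        ]
now 0.4 [253.  571.4 195.1] yaw 66.1 w 85.1 F [ 0.  -0.4 -1. ] j7 -0.11
 shift m [-3.282e-01  3.935e-01  2.000e-04] turn [ 0.   0.  48.1]
```

View pics/t2.png

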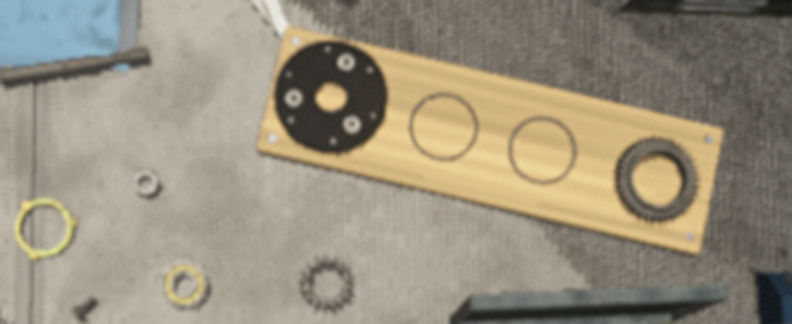

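```bash
python3 -m jog '[[-0.032,0.039,0,0,0,8,-1],[-0.064,0.078,0,0,0,16,-1],[-0.096,0.117,0,0,0,24,-1],[-0.128,0.156,0,0,0,32,-1],[-0.16,0.195,0,0,0,40,-1]]'
python3 -c "
from h import *
plan(500,112,220,-13.4)"
```

```text
clock: 0.9
tool_pos: [366.1, 346.4, 195.4]
eef_rot: [-3.062, -0.701, -0.001]
ft_force: [1.6, 0.9, 0.1]
gripper_width: 85.1
now 0.9 [366.1 346.4 195.4] yaw 25.8 w 85.1 F [1.6 0.9 0.1] j7 -0.35
 shift m [ 0.0186  0.2693 -0.0247] turn [-0.  -0.  39.2]
```

```bash
python3 -m jog '[[0.004,0.048,-0.005,0,0,8,-1],[0.008,0.096,-0.01,0,0,16,-1],[0.012,0.144,-0.015,0,0,24,-1],[0.016,0.192,-0.02,0,0,32,-1],[0.018,0.24,-0.025,0,0,39,-1]]'
python3 - <<'E'
from h import *
Z=dict(drive_flange=23,gear_ring=31,dog_gear=21,open_bearing=14,hex_nut=12,brass_ring=8)
C=cal('wrist'); im=snap('wrist','w1.png')
cv2.imwrite('pics/w1b.png',cv2.resize(im,(800,600),interpolation=cv2.INTER_CUBIC)[:,:,::-1])
for k,z in Z.items():
    for d in vision.search_frame('wrist',k)[:3]: print(k,round(d['p'],2),np.round(d['location']),np.round(p2w('wrist',*d['location'],z,C)))
plan(480,112,80,-13.4)
E
```

```text
clock: 1.4
tool_pos: [488.2, 139.0, 220.7]
eef_rot: [-3.12, 0.361, -0.001]
ft_force: [1.7, 0.2, -0.0]
gripper_width: 85.3
drive_flange 0.67 [162. 412.] [635. 117.  23.]
gear_ring 0.58 [383. 369.] [ 543. -177.   31.]
dog_gear 0.79 [213. 263.] [459.  96.  21.]
open_bearing 0.79 [224. 165.] [339. 108.  14.]
open_bearing 0.72 [ 92. 113.] [333. 265.  14.]
open_bearing 0.71 [160. 108.] [301. 197.  14.]
hex_nut 0.97 [ 12. 306.] [553. 293.  12.]
hex_nut 0.7 [250. 379.] [587.  13.  12.]
now 1.75 [486.9 141.7 220.1] yaw -12.8 w 85.3 F [-0.6  0.  -0.6] j7 -0.46
 shift m [-0.0002  0.0305  0.1401] turn [-0.   0.   0.6]
```

View pics/w1b.png

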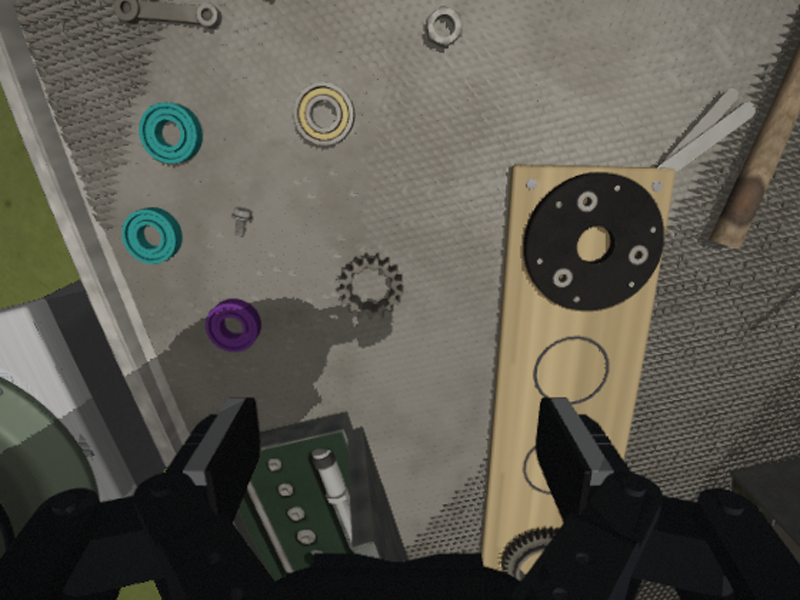

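```bash
cat >> h.py <<'E'
def ortho(n,im,C,x,y,z,half=60,s=2):
    "top-down patch at height z, s px/mm; rows: +x up, cols: +y left"
    N=int(2*half*s)+1; o=np.arange(N)/s-half
    c,Rm,t=C; X=x-o[:,None]+0*o; Y=y-o[None,:]+0*X
    q=np.stack([X,Y,0*X+z],-1)@Rm.T+t; u=q[...,:2]/q[...,2:]; u=u*(1+c['k1']*(u**2).sum(-1,keepdims=True))
    return cv2.remap(im,(u[...,0]*c['fx']+c['cx']).astype(np.float32),(u[...,1]*c['fy']+c['cy']).astype(np.float32),cv2.INTER_CUBIC)
def circ(n,im,C,x,y,z,d,half=60,s=2,tol=3):
    P=ortho(n,im,C,x,y,z,half,s); g=cv2.GaussianBlur(cv2.cvtColor(P,cv2.COLOR_RGB2GRAY),(0,0),1.2)
    h=cv2.HoughCircles(g,cv2.HOUGH_GRADIENT_ALT if 0 else cv2.HOUGH_GRADIENT,1,20,param1=60,param2=12,minRadius=int((d/2-tol)*s),maxRadius=int((d/2+tol)*s))
    out=[]
    if h is not None:
        for a,b,r in h[0][:2]:
            out.append((round(x-(b/s-half),1),round(y-(a/s-half),1),round(2*r/s,1))); 
        a,b,r=h[0][0]; cv2.circle(P,(int(a),int(b)),int(r),(255,0,0),1); cv2.circle(P,(int(a),int(b)),2,(255,0,0),-1)
    return out,P
def see(n,items,f):
    C=cal(n); im=vision.camera(n); Ps=[]
    for k,(x,y,z,d) in items.items():
        o,P=circ(n,im,C,x,y,z,d); print(k,o); Ps.append(P)
    W=[np.vstack(Ps[i:i+2]+([0*Ps[0]] if i+1==len(Ps) else [])) for i in range(0,len(Ps),2)]
    cv2.imwrite('pics/'+f,np.hstack(W)[:,:,::-1])
E
python3 - <<'E'
from h import *
see('wrist',dict(dog=(477,112,21,53),bear=(456,252,14,45),L=(611,-3,12,68),flange=(645,112,23,112)),'w2.png')
plan(480,112,80,-13.4)
C=cal('top');im=cv2.imread('pics/t1.png')
for k,(x,y,z,d) in dict(dog=(477,112,21,53),bear=(456,252,14,45),L=(611,-3,12,68),R=(588,-100,12,68),flange=(645,112,23,112),ring=(559,-210,31,85),nut=(557,281,12,26),brass=(491,396,8,60)).items(): print('top',k,circ('top',im,C,x,y,z,d)[0])
E
```

```text
dog [(np.float32(447.2), np.float32(106.8), np.float32(48.5))]
bear [(np.float32(456.2), np.float32(247.8), np.float32(43.8)), (np.float32(465.2), np.float32(255.2), np.float32(47.1))]
L [(np.float32(610.2), np.float32(-6.2), np.float32(67.4))]
flange [(np.float32(637.2), np.float32(105.8), np.float32(114.1))]
now 1.8 [486.9 141.7 220.1] yaw -12.8 w 85.6 F [-0.4 -0.3 -1.2] j7 -0.46
 shift m [-1.000e-04  3.050e-02  1.401e-01] turn [-0.   0.   0.6]
top dog []
top bear [(np.float32(452.8), np.float32(245.8), np.float32(42.1))]
top L [(np.float32(612.8), np.float32(-0.8), np.float32(64.6))]
top R [(np.float32(588.8), np.float32(-100.2), np.float32(68.3))]
top flange [(np.float32(638.2), np.float32(107.8), np.float32(111.5))]
top ring [(np.float32(556.2), np.float32(-206.8), np.float32(82.9)), (np.float32(570.2), np.float32(-219.8), np.float32(85.8))]
top nut [(np.float32(551.8), np.float32(285.8), np.float32(23.5))]
top brass [(np.float32(511.2), np.float32(385.2), np.float32(55.9))]
```

View pics/w2.png

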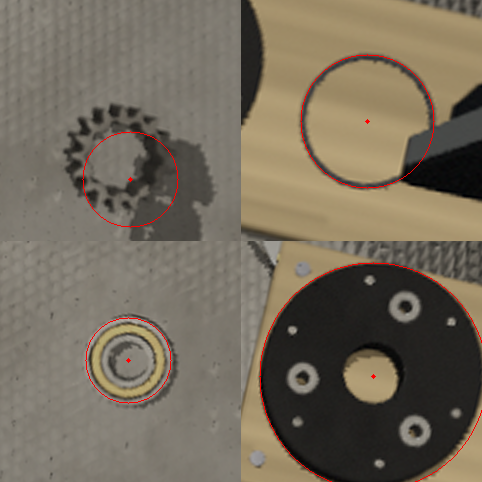

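```bash
python3 -c "
from h import *
plan(458,112,110,-13.4)"
```

```text
now 1.8 [486.9 141.7 220.1] yaw -12.8 w 85.6 F [-0.4 -0.3 -1.2] j7 -0.46
 shift m [-0.0216  0.0353  0.1101] turn [-0.   0.   0.6]
```

```bash
python3 -m jog '[[-0.008,0.013,0.04,0,0,0.6,-1],[-0.016,0.026,0.08,0,0,0.6,-1],[-0.0215,0.0355,0.11,0,0,0.6,-1],[-0.0215,0.0355,0.11,0,0,0.6,-1],[-0.0215,0.0355,0.11,0,0,0.6,-1]]'
python3 - <<'E'
from h import *
C=cal('wrist'); im=vision.camera('wrist')
print(vision.search_frame('wrist','dog_gear')[:2])
P=ortho('wrist',im,C,458,112,21,60,3)
cv2.circle(P,(180,180),int(26.5*3),(255,0,0),1);cv2.circle(P,(180,180),3,(255,0,0),-1)
cv2.imwrite('pics/w3.png',np.hstack([P,cv2.resize(im,(432,361))])[:,:,::-1]); plan(458,112,110)
E
```

```text
clock: 2.3
tool_pos: [458.9, 111.5, 110.9]
eef_rot: [-3.12, 0.368, 0.0]
ft_force: [1.4, 0.7, -0.4]
gripper_width: 85.5
[{'location': [217.7, 281.9], 'p': 0.91}]
now 2.4 [459.8 111.9 111.7] yaw -13.4 w 85.3 F [ 0.5 -0.2  0.7] j7 -0.36
 shift m [-0.0018  0.0003  0.0017] turn [-0.1 -0.1  0. ]
```

View pics/w3.png

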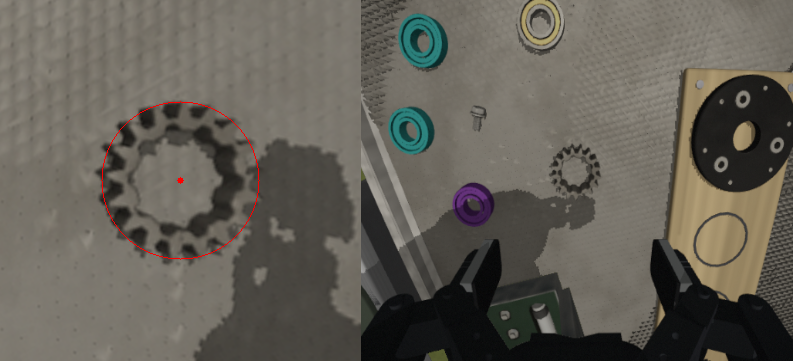

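```bash
python3 -m jog '[[-0.0005,0,0.04,0,0,0,-1],[-0.0005,0,0.08,0,0,0,-1],[-0.0005,0,0.107,0,0,0,-1],[-0.0005,0,0.107,0,0,0,-0.3],[-0.0005,0,0.107,0,0,0,1]]'
python3 -m jog '[[0,0,0,0,0,0,1],[0,0,0,0,0,0,1],[0,0,0,0,0,0,1],[0,0,0,0,0,0,1]]'
python3 -c "
from h import *
plan(610.2,-5,100,-13.4)"
```

```text
clock: 2.9
tool_pos: [458.9, 111.3, 4.5]
eef_rot: [-3.119, 0.369, -0.001]
ft_force: [0.1, -1.0, 1.1]
gripper_width: 59.1
clock: 3.3
tool_pos: [458.3, 111.2, 3.8]
eef_rot: [-3.119, 0.368, -0.001]
ft_force: [0.0, 0.0, -0.3]
gripper_width: -0.0
now 3.3 [458.3 111.2   3.8] yaw -13.5 w -0.0 F [ 0.   0.  -0.3] j7 -0.26
 shift m [ 0.1748  0.0775 -0.0961] turn [-0.  -0.  -0.1]
```

Run:
```python
from h import *
im=vision.camera('wrist');cv2.imwrite('pics/w4.png',im[:,:,::-1]); print(vision.search_frame('wrist','dog_gear')[:2])
im=vision.camera('side');cv2.imwrite('pics/w4.png',np.hstack([cv2.resize(im[150:330,200:400],(400,360)),cv2.resize(cv2.imread('pics/w4.png')[:,:,::-1],(400,360))])[:,:,::-1])
```

```text
[{'location': [235.1, 282.5], 'p': 0.97}, {'location': [293.7, 507.0], 'p': 0.5}]
```

View pics/w4.png

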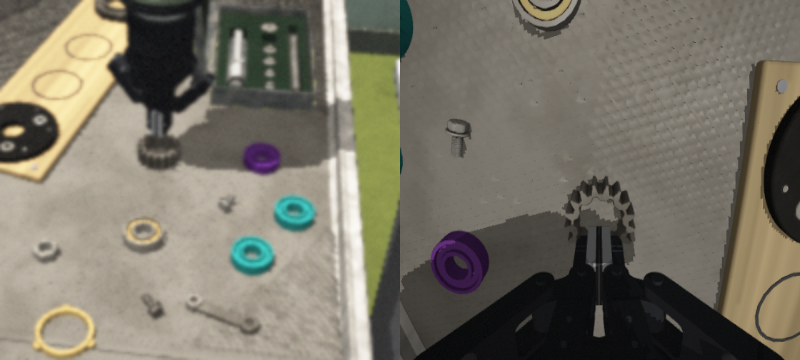

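```bash
python3 -m jog '[[0,0,-0.03,0,0,0,0.9],[0,0,-0.06,0,0,0,-1],[0,0,-0.096,0,0,0,-1],[0,0,-0.096,0,0,0,-1],[0,0,-0.096,0,0,0,-1]]'
python3 - <<'E'
from h import *
o=readout.get_obs();print(o['tool_pos'])
C=cal('wrist'); im=vision.camera('wrist'); T=cal('top'); it=vision.camera('top'); S=cal('side'); i2=vision.camera('side')
Ps=[ortho(n,i,c,458,120,21,65,2) for n,i,c in(('wrist',im,C),('top',it,T),('side',i2,S))]
for P in Ps: cv2.circle(P,(130,130),53,(255,0,0),1);cv2.circle(P,(130,130),2,(255,0,0),-1)
cv2.imwrite('pics/w5.png',np.hstack(Ps)[:,:,::-1]); plan(458,112,110)
E
```

```text
clock: 3.95
tool_pos: [458.3, 111.3, 99.7]
eef_rot: [-3.119, 0.368, -0.002]
ft_force: [-0.6, 0.6, -0.6]
gripper_width: 62.2
[458.30018631 111.31142487  99.72918933]
now 4.1 [457.5 110.8  98.4] yaw -13.5 w 83.0 F [1.7 0.2 0.5] j7 -0.34
 shift m [ 0.0002 -0.0013 -0.0116] turn [0.  0.1 0. ]
```

View pics/w5.png

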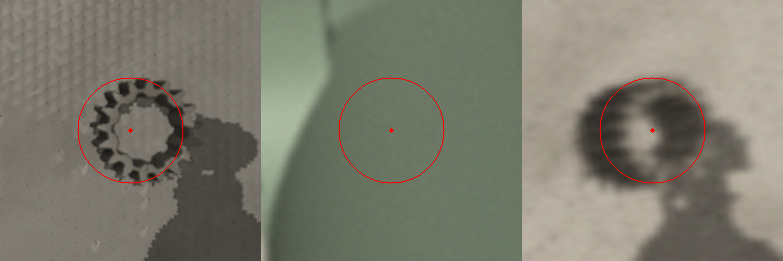

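Run:
```python
from h import *
C=cal('wrist'); o=readout.get_obs(); p=np.array(o['tool_pos']); M=R.from_rotvec(o['eef_rot']).as_matrix()
print('cam in tool',M.T@(-C[1].T@C[2]-p),'view dir',M.T@C[1].T@[0,0,1])
for d in(0,-10,-19,-30,-54): print(d,w2p('wrist',p+M@[0,0,d],C))
print('gear at 458,114,21 in closed pose:',w2p('wrist',p+M@[0,-2.7,-17],C),'118:',w2p('wrist',p+M@[0,-8,-17],C))
im=vision.camera('wrist'); P=im.copy()
for d in(0,-19): r,c=w2p('wrist',p+M@[0,0,d],C); cv2.circle(P,(int(c),int(r)),4,(255,0,0),-1)
s=cv2.imread('pics/w4.png')
a=vision.camera('side'); a=cv2.resize(a[180:280,240:370],(650,500),interpolation=cv2.INTER_CUBIC)
cv2.imwrite('pics/w6.png',np.hstack([cv2.resize(P,(400,300)),cv2.resize(a,(390,300))])[:,:,::-1])
```

```text
cam in tool [  -0.48126959  -82.78234325 -178.97776861] view dir [-0.00130069  0.32196643  0.94675019]
0 (np.float64(247.67292920272553), np.float64(279.48043909059464))
-10 (np.float64(255.44495444147367), np.float64(279.525009289076))
-19 (np.float64(263.1373601424428), np.float64(279.5690495151886))
-30 (np.float64(273.5838442239987), np.float64(279.6287397227538))
-54 (np.float64(301.4613627328838), np.float64(279.78735779554233))
gear at 458,114,21 in closed pose: (np.float64(256.71071349505405), np.float64(279.5624175277861)) 118: (np.float64(247.4306149381997), np.float64(279.5692986270625))
```

View pics/w6.png

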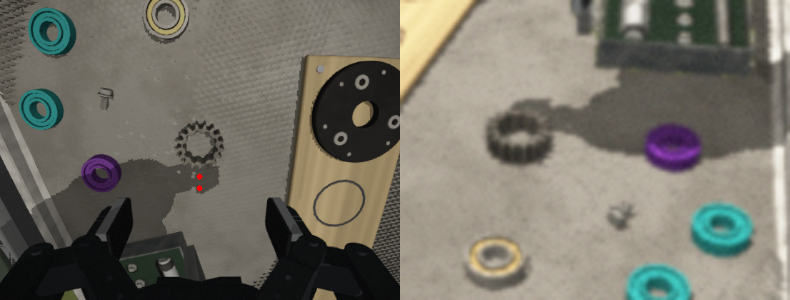

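```bash
python3 -m jog '[[0,0.045,0,0,0,0,1],[0,0.05,0.04,0,0,0,1],[0,0.05,0.08,0,0,0,1],[0,0.05,0.094,0,0,0,1],[0,0.05,0.094,0,0,0,1]]'|grep -v eef
python3 -m jog '[[0,0,0.002,0,0,0,1],[0,0,0.004,0,0,0,1],[0,0,0.004,0,0,0,1]]'|grep -v eef
python3 - <<'E'
from h import *
im=snap('wrist','w7.png'); C=cal('wrist'); o=readout.get_obs(); p=np.array(o['tool_pos']); M=R.from_rotvec(o['eef_rot']).as_matrix()
for d in(0,-22):
  for q in((-10,-11,d),(10,-11,d)): r,c=w2p('wrist',p+M@q,C); cv2.circle(im,(int(c),int(r)),2,(255,0,0) if d else (0,255,0),-1)
a=vision.camera('side')
r,c=w2p('side',p); print(r,c); r,c=int(r),int(c)
cv2.circle(a,(c,r),1,(255,0,0),-1)
cv2.imwrite('pics/w7.png',np.hstack([cv2.resize(im[180:330,180:380],(400,300)),cv2.resize(a[r-60:r+30,c-60:c+60],(400,300),interpolation=cv2.INTER_CUBIC)])[:,:,::-1])
E
```

```text
clock: 4.7
tool_pos: [444.8, 61.6, 3.1]
ft_force: [-0.5, -0.1, 0.3]
gripper_width: 12.1
clock: 5.0
tool_pos: [446.8, 62.6, 1.8]
ft_force: [0.2, 0.4, -0.5]
gripper_width: -0.1
216.12521654620633 286.1325129103912
```

View pics/w7.png

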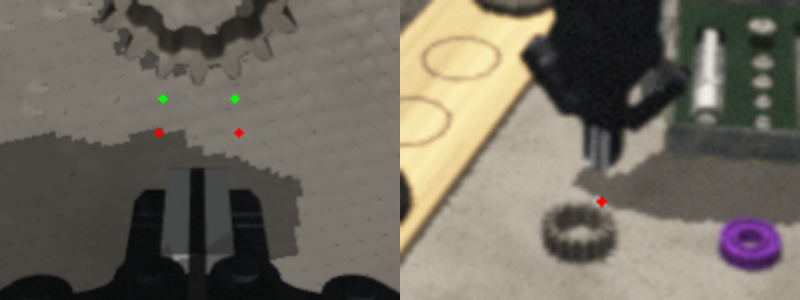

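```bash
python3 -m jog '[[0,0,0.004,0,0,0,1],[0,0,0.008,0,0,0,1],[0,0,0.012,0,0,0,1],[0,0,0.012,0,0,0,1]]'|grep -v eef
python3 -m jog '[[0,0,0.002,0,0,0,1],[0,0,0.004,0,0,0,1],[0,0,0.004,0,0,0,1]]'|grep -v eef
```

```text
clock: 5.5
tool_pos: [446.0, 62.2, -11.4]
ft_force: [1.4, -1.1, -0.5]
gripper_width: 0.1
clock: 5.8
tool_pos: [446.2, 62.3, -15.0]
ft_force: [0.3, -0.3, 0.4]
gripper_width: -0.3
```

```bash
for i in 1 2; do python3 -m jog '[[0,0,0.002,0,0,0,1],[0,0,0.003,0,0,0,1],[0,0,0.003,0,0,0,1]]'|grep -E 'pos|force'; done
```

```text
tool_pos: [446.3, 62.3, -17.9]
ft_force: [-0.3, 0.2, 1.2]
tool_pos: [446.3, 62.3, -20.9]
ft_force: [-0.5, 0.6, -0.0]
```

```bash
for i in 1 2; do python3 -m jog '[[0,0,0.002,0,0,0,1],[0,0,0.003,0,0,0,1],[0,0,0.003,0,0,0,1]]'|grep -E 'pos|force'; done
```

```text
tool_pos: [446.2, 62.3, -24.0]
ft_force: [-0.0, -1.1, 0.2]
tool_pos: [446.3, 62.3, -26.9]
ft_force: [0.7, -0.5, 0.2]
```

```bash
python3 -m jog '[[0,0,0.002,0,0,0,1],[0,0,0.002,0,0,0,1]]'|grep -E 'pos|force'
python3 -m jog '[[0,0,0.002,0,0,0,1],[0,0,0.002,0,0,0,1]]'|grep -E 'pos|force'
```

```text
tool_pos: [446.2, 62.3, -29.0]
ft_force: [-0.6, 1.5, 0.5]
tool_pos: [446.2, 62.3, -31.0]
ft_force: [0.0, 0.5, 0.0]
```

Run:
```python
from h import *
im=snap('wrist','w8.png'); C=cal('wrist'); o=readout.get_obs(); p=np.array(o['tool_pos']); print(p)
a=vision.camera('side')
r,c=w2p('side',p+[0,0,30]); r,c=int(r),int(c)
cv2.circle(a,(c,r),1,(255,0,0),-1)
cv2.imwrite('pics/w8.png',np.hstack([cv2.resize(im[180:330,180:380],(400,300)),cv2.resize(a[r-60:r+30,c-60:c+60],(400,300),interpolation=cv2.INTER_CUBIC)])[:,:,::-1])
```

```text
[446.29007472  62.30997079 -30.9000663 ]
```

View pics/w8.png

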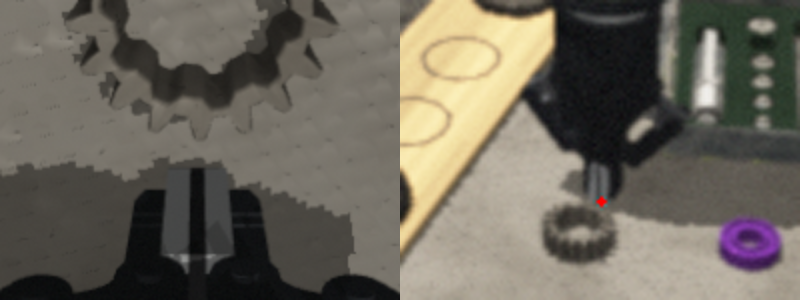

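```bash
for i in 1 2; do python3 -m jog '[[0,0,0.0015,0,0,0,1],[0,0,0.0015,0,0,0,1]]'|grep -E 'pos|force'; done
```

```text
tool_pos: [446.3, 62.3, -32.4]
ft_force: [0.0, 0.5, 0.6]
tool_pos: [446.3, 62.3, -34.0]
ft_force: [1.0, -0.0, -0.6]
```

```bash
for i in 1 2; do python3 -m jog '[[0,0,0.0015,0,0,0,1],[0,0,0.0015,0,0,0,1]]'|grep -E 'pos|force'; done
```

```text
tool_pos: [446.3, 62.3, -35.4]
ft_force: [-0.5, 0.1, -0.4]
tool_pos: [446.4, 62.4, -36.1]
ft_force: [-4.4, -0.9, 23.6]
```

```bash
python3 -m jog '[[0,0,-0.04,0,0,0,1],[0,0,-0.08,0,0,0,0],[0,0,-0.11,0,0,0,-1],[0,0,-0.11,0,0,0,-1],[0,0,-0.11,0,0,0,-1]]'|grep -E 'pos|force'
python3 - <<'E'
from h import *
print('top first',p2w('top',218.75,286.25,21))
C=cal('wrist'); im=vision.camera('wrist')
d=vision.search_frame('wrist','dog_gear')[0]; print(d,p2w('wrist',*d['location'],21,C),p2w('wrist',*d['location'],10,C))
i2=vision.camera('side'); d=vision.search_frame('side','dog_gear')[0]; print(d,p2w('side',*d['location'],10.5)); 
P=ortho('wrist',im,C,458,114,21,45,4); cv2.circle(P,(180,180),106,(255,0,0),1); Q=ortho('side',i2,cal('side'),458,118,21,45,4); cv2.circle(Q,(180,180),106,(255,0,0),1)
cv2.imwrite('pics/w9.png',np.hstack([P,Q])[:,:,::-1]); plan(458,114,70)
E
```

```text
tool_pos: [446.6, 62.7, 73.6]
ft_force: [0.1, 0.4, -0.6]
top first [454.54988432 111.74673293  21.        ]
{'location': [169.9, 278.0], 'p': 0.61} [453.70105703  95.89710991  21.        ] [453.1549745   93.64842788  10.        ]
{'location': [225.2, 280.9], 'p': 0.62} [454.00048291 110.3313007   10.5       ]
now 9.0 [445.8  62.1  72.4] yaw -13.5 w 84.6 F [-0.2 -0.2  0.1] j7 -0.2
 shift m [-0.0003 -0.0533  0.0023] turn [0.1 0.1 0. ]
```

View pics/w9.png

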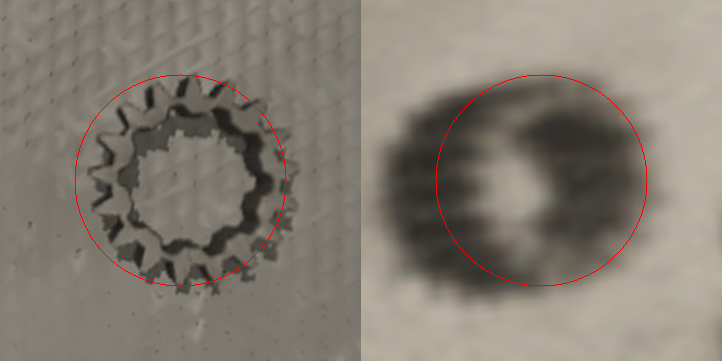

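```bash
python3 -m jog '[[-0.0005,-0.045,0,0,0,0,-1],[-0.0005,-0.052,0.03,0,0,0,-1],[-0.0005,-0.052,0.07,0,0,0,-1],[-0.0005,-0.052,0.105,0,0,0,-1],[-0.0005,-0.052,0.105,0,0,0,-1]]'|grep -E 'pos|force'
python3 -m jog '[[0,0,0,0,0,0,0],[0,0,0,0,0,0,1],[0,0,0,0,0,0,1],[0,0,0,0,0,0,1],[0,0,0,0,0,0,1]]'|grep -vE 'eef'
python3 -c "
from h import *
plan(610.2,-6,70,-13.4)"
```

```text
tool_pos: [455.2, 111.9, -35.5]
ft_force: [-0.1, -0.3, 1.7]
clock: 10.0
tool_pos: [458.9, 113.2, -29.9]
ft_force: [-3.3, -2.2, 14.9]
gripper_width: 49.8
now 10.0 [458.9 113.2 -29.9] yaw -13.5 w 49.8 F [-3.3 -2.2 14.9] j7 -0.21
 shift m [ 0.1751  0.0805 -0.0997] turn [-0.1 -0.1 -0.1]
```

```bash
python3 -m jog '[[0,0,-0.01,0,0,0,1],[0,0,-0.04,0,0,0,1],[0,0,-0.08,0,0,0,1],[0,0,-0.1,0,0,0,1],[0,0,-0.1,0,0,0,1]]'|grep -vE 'eef'
python3 - <<'E'
from h import *
plan(610.2,-6,70,-13.4)
im=vision.camera('wrist'); cv2.imwrite('pics/w10.png',im[:,:,::-1])
E
```

```text
clock: 10.5
tool_pos: [459.5, 113.8, 71.7]
ft_force: [0.3, -0.2, -1.5]
gripper_width: 49.5
now 10.5 [459.5 113.8  71.7] yaw -13.5 w 49.5 F [ 0.3 -0.2 -1.5] j7 -0.28
 shift m [0.1744 0.0814 0.0022] turn [-0.2 -0.2 -0.1]
```

View pics/w10.png

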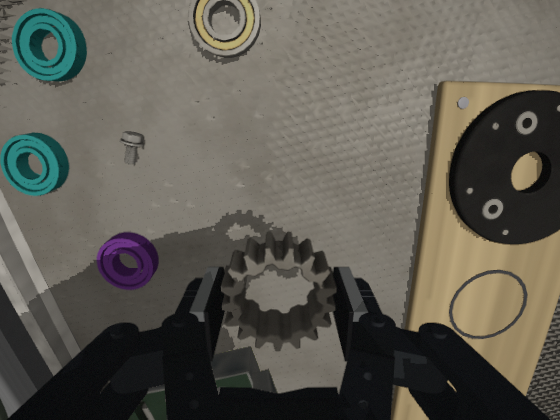

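Run:
```python
from h import *
C=cal('wrist'); im=vision.camera('wrist'); T=cal('top'); it=cv2.imread('pics/t1.png')
def ell(n,im,C,x,y,z,dmin,dmax,half=50,s=3):
    # dark contour fit
    P=cv2.cvtColor(ortho(n,im,C,x,y,z,half,s),cv2.COLOR_RGB2GRAY)
    bh=cv2.morphologyEx(P,cv2.MORPH_BLACKHAT,np.ones((25,25),np.uint8))
    b=(bh>max(20,bh.max()*.4)).astype(np.uint8)
    cs,_=cv2.findContours(b,cv2.RETR_LIST,cv2.CHAIN_APPROX_NONE)
    for c in cs:
        if len(c)<150: continue
        (a,e),(d1,d2),_=cv2.fitEllipse(c)
        if dmin<d1/s and d2/s<dmax: print(n,np.round([x-(e/s-half),y-(a/s-half),d1/s,d2/s],1))
ell('wrist',im,C,610,-5,12,60,75)
ell('top',it,T,611,-3,12,55,80); ell('top',it,T,588,-100,12,55,80)
print(circ('wrist',im,C,610,-5,12,68)[0]); plan(610,-6,70,-13.4)
```

```text
wrist [610.5  -6.1  61.5  62.3]
wrist [610.5  -6.1  66.8  67.4]
top [611.6  -3.   59.6  60.2]
top [611.4  -2.9  68.9  69.4]
top [ 588.3 -100.1   59.2   60.1]
top [ 588.1 -100.1   68.5   69.1]
[(np.float32(610.8), np.float32(-6.8), np.float32(66.8)), (np.float32(549.8), np.float32(-44.2), np.float32(73.4))]
now 10.6 [458.1 113.5  69. ] yaw -13.5 w 49.5 F [-1.  0. -2.] j7 -0.28
 shift m [ 0.1755  0.0809 -0.0009] turn [-0.1 -0.1 -0.1]
```

```bash
python3 -m jog '[[0.044,0.02,0,0,0,0,1],[0.088,0.04,0,0,0,0,1],[0.132,0.06,0,0,0,0,1],[0.176,0.08,0,0,0,0,1],[0.176,0.08,0,0,0,0,1]]'|grep -E 'pos|wid'
python3 -m jog '[[0,0,0.03,0,0,0,1],[0,0,0.06,0,0,0,1],[0,0,0.078,0,0,0,1],[0,0,0.08,0,0,0,1],[0,0,0.08,0,0,0,1]]'|grep -E 'pos|forc|wid'
python3 - <<'E'
from h import *
plan(610.8,-5,-18,-13.4)
E
```

```text
tool_pos: [613.5, -11.3, 67.1]
gripper_width: 49.1
tool_pos: [609.9, -6.0, -12.4]
ft_force: [0.9, 0.8, -1.7]
gripper_width: 49.6
now 11.6 [609.9  -6.  -12.4] yaw -13.5 w 49.6 F [ 0.9  0.8 -1.7] j7 -0.01
 shift m [ 0.0006 -0.0012  0.0056] turn [ 0.   0.1 -0.1]
```

```bash
python3 -m jog '[[0.0005,-0.001,0.002,0,0,0,1],[0.0005,-0.001,0.004,0,0,0,1],[0.0005,-0.001,0.004,0,0,0,1]]'|grep -E 'pos|forc'
python3 -m jog '[[0,0,0.0015,0,0,0,1],[0,0,0.0015,0,0,0,1]]'|grep -E 'pos|forc'
python3 -m jog '[[0,0,0.0015,0,0,0,1],[0,0,0.0015,0,0,0,1]]'|grep -E 'pos|forc'
```

```text
tool_pos: [611.4, -4.8, -15.4]
ft_force: [0.9, -0.1, -2.6]
tool_pos: [611.2, -4.9, -17.2]
ft_force: [0.5, -0.3, -2.0]
tool_pos: [611.4, -4.9, -17.8]
ft_force: [-6.3, 1.1, 17.3]
```

```bash
python3 -m jog '[[0,0,-0.0005,0,0,0,-1],[0,0,-0.001,0,0,0,-1],[0,0,-0.001,0,0,0,-1],[0,0,-0.03,0,0,0,-1],[0,0,-0.07,0,0,0,-1]]'|grep -E 'pos|forc|wid'
python3 - <<'E'
from h import *
plan(585,55,170,-13.4)
E
```

```text
tool_pos: [609.9, -5.1, 50.4]
ft_force: [0.2, 0.4, 0.8]
gripper_width: 85.7
now 12.8 [609.9  -5.1  50.4] yaw -13.5 w 85.7 F [0.2 0.4 0.8] j7 -0.04
 shift m [-0.0386 -0.0525 -0.1196] turn [ 0.1  0.2 -0.1]
```

```bash
python3 -m jog '[[0,0.03,-0.04,0,0,0,-1],[0,0.06,-0.07,0,0,0,-1],[0,0.08,-0.08,0,0,0,-1],[0,0.08,-0.08,0,0,0,-1],[0,0.08,-0.08,0,0,0,-1]]'|grep -E 'pos'
cat >> h.py <<'E'
def ell(n,im,C,x,y,z,dmin,dmax,half=50,s=3):
    P=cv2.cvtColor(ortho(n,im,C,x,y,z,half,s),cv2.COLOR_RGB2GRAY)
    bh=cv2.morphologyEx(P,cv2.MORPH_BLACKHAT,np.ones((25,25),np.uint8))
    b=(bh>max(20,bh.max()*.4)).astype(np.uint8)
    for c in cv2.findContours(b,cv2.RETR_LIST,cv2.CHAIN_APPROX_NONE)[0]:
        if len(c)<150: continue
        (a,e),(d1,d2),_=cv2.fitEllipse(c)
        if dmin<d1/s and d2/s<dmax: print(n,np.round([x-(e/s-half),y-(a/s-half),d1/s,d2/s],1))
E
python3 - <<'E'
from h import *
C=cal('wrist'); im=vision.camera('wrist'); cv2.imwrite('pics/w11.png',im[:,:,::-1])
Ps=[]
for x,y,z,d in((611,-5,12,68),(611,-5,33,53),(588,-102,12,68),(560,-212,31,85)):
    print((x,y,z)); ell('wrist',im,C,x,y,z,d-12,d+6); 
    P=ortho('wrist',im,C,x,y,z,60,2); 
    cv2.circle(P,(120,120),d,(255,0,0),1); Ps.append(P)
P=ortho('wrist',im,C,611,-5,33,50,3); hsv=cv2.cvtColor(P,cv2.COLOR_RGB2HSV); m=((hsv[...,1]<60)).astype(np.uint8)
m=cv2.morphologyEx(m,cv2.MORPH_CLOSE,np.ones((9,9)))
for c in cv2.findContours(m,cv2.RETR_EXTERNAL,cv2.CHAIN_APPROX_NONE)[0]:
    if cv2.contourArea(c)>5000: (a,e),r=cv2.minEnclosingCircle(c); (a2,e2),dd,_=cv2.fitEllipse(c); print('gear mask',611-(e/3-50),-5-(a/3-50),2*r/3,'ell',611-(e2/3-50),-5-(a2/3-50),np.array(dd)/3)
cv2.imwrite('pics/w11o.png',np.vstack([np.hstack(Ps[:2]),np.hstack(Ps[2:])])[:,:,::-1])
print('cam',-C[1].T@C[2])
plan(456,247,120,-13.4)
E
```

```text
tool_pos: [592.4, -82.5, 130.7]
(611, -5, 12)
wrist [610.8  -5.8  61.9  62.4]
wrist [610.3  -5.9  66.8  66.9]
(611, -5, 33)
wrist [610.9  -5.5  57.5  58. ]
(588, -102, 12)
wrist [ 586.9 -103.3   64.4   65.9]
(560, -212, 31)
gear mask 610.5482838948568 -5.533620198567711 63.06877136230469 ell 610.5450337727865 -5.5615692138671875 [62.23038737 62.36019897]
cam [611.32399165  -1.98439038 309.66291958]
now 13.35 [592.3 -81.9 130.2] yaw -13.4 w 85.6 F [ 0.5  0.2 -0.5] j7 0.05
 shift m [-0.209  -0.2882  0.0106] turn [-0.   0.1 -0. ]
```

View pics/w11o.png

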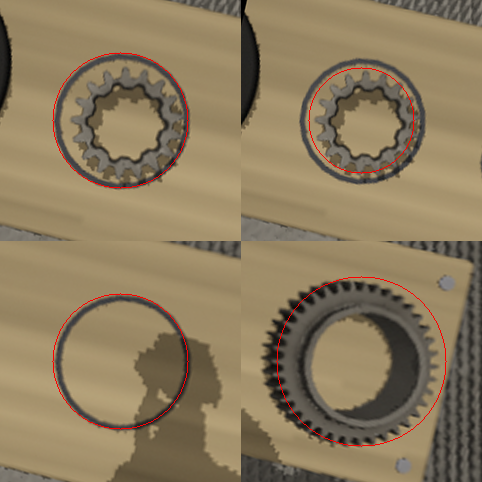

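```bash
python3 -m jog '[[-0.027,-0.037,0,0,0,0,-1],[-0.054,-0.074,0,0,0,0,-1],[-0.081,-0.111,0,0,0,0,-1],[-0.108,-0.148,0,0,0,0,-1],[-0.135,-0.185,0,0,0,0,-1]]'|grep -E 'pos'
python3 -m jog '[[-0.027,-0.037,0,0,0,0,-1],[-0.054,-0.074,0.02,0,0,0,-1],[-0.074,-0.103,0.05,0,0,0,-1],[-0.074,-0.103,0.05,0,0,0,-1],[-0.074,-0.103,0.05,0,0,0,-1]]'|grep -E 'pos'
cat >> h.py <<'E'
def hc(n,im,C,x,y,z,d,tol=3,s=4,p2=20):
    half=d/2+25
    for _ in range(2):
        g=cv2.GaussianBlur(cv2.cvtColor(ortho(n,im,C,x,y,z,half,s),cv2.COLOR_RGB2GRAY),(0,0),2)
        h=cv2.HoughCircles(g,cv2.HOUGH_GRADIENT,1,200,param1=60,param2=p2,minRadius=int((d/2-tol)*s),maxRadius=int((d/2+tol)*s))
        if h is None: return None
        a,b,r=h[0][0]; x=x-(b/s-half); y=y-(a/s-half)
    return np.round([x,y,2*r/s],1)
E
python3 - <<'E'
from h import *
C=cal('wrist'); im=vision.camera('wrist'); print(hc('wrist',im,C,456,247,14,45)); cv2.imwrite('pics/w12.png',im[:,:,::-1])
for z,d in((14,45),(0,45)): print(hc('wrist',im,C,456,247,z,d,5))
print([ (e['p'],np.round(p2w('wrist',*e['location'],14,C),1)) for e in vision.search_frame('wrist','open_bearing')])
print([ (e['p'],np.round(p2w('wrist',*e['location'],12,C),1)) for e in vision.search_frame('wrist','hex_nut')])
plan(456,247,70,-13.4)
E
```

```text
tool_pos: [502.8, 131.1, 130.2]
tool_pos: [455.3, 246.6, 79.9]
[456.5 248.5  44. ]
[456.5 248.5  35.8]
[455.2 244.   37.7]
[(0.97, array([297.1, 203.6,  14. ])), (0.93, array([335. , 263.3,  14. ])), (0.87, array([458.4, 240.9,  14. ])), (0.58, array([340. , 111.7,  14. ]))]
[(0.64, array([558.1, 286.5,  12. ]))]
now 14.5 [457.  245.3  81.5] yaw -13.6 w 85.3 F [ 0.5 -0.5  0.6] j7 -0.57
 shift m [-0.0014 -0.0014  0.0115] turn [ 0.  -0.  -0.2]
```

```bash
python3 -m jog '[[0,-0.002,0.04,0,0,0.2,-1],[0,-0.002,0.08,0,0,0.2,-1],[0,-0.002,0.1,0,0,0.2,-1],[0,-0.002,0.1,0,0,0.2,-1],[0,-0.002,0.1,0,0,0.2,-1]]'|grep -E 'pos|forc'
python3 -m jog '[[0,0,0,0,0,0,-1]]'|grep -E 'pos|forc'
```

```text
tool_pos: [457.7, 247.4, -18.0]
ft_force: [0.1, 0.5, 0.7]
tool_pos: [458.0, 248.1, -17.3]
ft_force: [-0.5, 0.5, 0.5]
```

```bash
python3 -m jog '[[-0.001,0,0.008,0,0,0,-1],[-0.001,0,0.013,0,0,0,-1],[-0.001,0,0.013,0,0,0,-0.2],[-0.001,0,0.013,0,0,0,0],[-0.001,0,0.013,0,0,0,0]]'|grep -E 'pos|forc|wid'
python3 -m jog '[[0,0,0,0,0,0,1],[0,0,0,0,0,0,1],[0,0,0,0,0,0,1],[0,0,0,0,0,0,1]]'|grep -E 'pos|forc|wid'
```

```text
tool_pos: [456.1, 248.2, -31.7]
ft_force: [-6.1, 1.5, 13.8]
gripper_width: 44.2
tool_pos: [456.0, 248.3, -31.2]
ft_force: [-2.5, -1.4, 14.7]
gripper_width: 41.9
```

```bash
python3 -m jog '[[0,0,-0.01,0,0,0,1],[0,0,-0.05,0,0,0,1],[0,0,-0.09,0,0,0,1],[0,0,-0.1,0,0,0,1],[0,0,-0.1,0,0,0,1]]'|grep -E 'pos|forc|wid'
python3 -c "
from h import *
plan(587.4,-102.6,70,-13.4)"
```

```text
tool_pos: [456.6, 248.9, 69.8]
ft_force: [-0.3, 0.0, -2.4]
gripper_width: 42.0
now 16.5 [456.6 248.9  69.8] yaw -13.7 w 42.0 F [-0.3  0.  -2.4] j7 -0.56
 shift m [ 0.2101  0.3107 -0.0006] turn [-0.1 -0.1 -0.3]
```

```bash
python3 -m jog '[[0.026,0.039,0,0,0,0,1],[0.052,0.078,0,0,0,0,1],[0.078,0.117,0,0,0,0,1],[0.104,0.156,0,0,0,-0.3,1],[0.13,0.195,0,0,0,-0.3,1]]'|grep -E 'pos|wid'
python3 -m jog '[[0.026,0.039,0,0,0,0,1],[0.052,0.078,0,0,0,0,1],[0.08,0.115,0,0,0,0,1],[0.08,0.115,0,0,0,0,1],[0.08,0.115,0,0,0,0,1]]'|grep -E 'pos|wid'
python3 -c "
from h import *
plan(587.4,-102.6,-10,-13.4)"
```

```text
tool_pos: [535.7, 26.1, 66.8]
gripper_width: 41.9
tool_pos: [586.4, -103.4, 66.4]
gripper_width: 41.7
now 17.5 [ 586.4 -103.4   66.4] yaw -13.5 w 41.7 F [ 0.7  0.7 -2.8] j7 0.08
 shift m [ 0.001  -0.0011  0.0764] turn [ 0.   0.1 -0.1]
```

```bash
python3 -m jog '[[0.0005,-0.0005,0.04,0,0,0,1],[0.0005,-0.0005,0.07,0,0,0,1],[0.0005,-0.0005,0.08,0,0,0,1],[0.0005,-0.0005,0.08,0,0,0,1],[0.0005,-0.0005,0.08,0,0,0,1]]'|grep -E 'pos|forc'
python3 -m jog '[[0,0,0.002,0,0,0,1],[0,0,0.003,0,0,0,1],[0,0,0.003,0,0,0,1]]'|grep -E 'pos|forc'
```

```text
tool_pos: [588.3, -101.7, -11.0]
ft_force: [-0.3, -0.1, -2.2]
tool_pos: [588.3, -101.9, -14.3]
ft_force: [-0.6, 0.3, -3.3]
```

```bash
python3 -m jog '[[-0.0007,0.0009,0.002,0,0,0,1],[-0.0007,0.0009,0.0035,0,0,0,1],[-0.0007,0.0009,0.0035,0,0,0,1]]'|grep -E 'pos|forc'
python3 -m jog '[[0,0,0.0015,0,0,0,1],[0,0,0.0015,0,0,0,1]]'|grep -E 'pos|forc'
python3 -m jog '[[0,0,0.001,0,0,0,1],[0,0,0.001,0,0,0,1]]'|grep -E 'pos|forc'
```

```text
tool_pos: [586.9, -102.8, -18.5]
ft_force: [0.6, 0.3, -2.2]
tool_pos: [587.2, -102.8, -19.1]
ft_force: [-4.6, 1.6, 13.5]
tool_pos: [587.2, -102.8, -19.3]
ft_force: [-10.7, 2.5, 30.9]
```

```bash
python3 -m jog '[[0,0,-0.001,0,0,0,-1],[0,0,-0.002,0,0,0,-1],[0,0,-0.002,0,0,0,-1],[0,0,-0.03,0,0,0,-1],[0,0,-0.08,0,0,0,-1]]'|grep -E 'pos|forc|wid'
python3 -m jog '[[0,0.03,-0.04,0,0,0,-1],[0,0.06,-0.07,0,0,0,-1],[0,0.08,-0.07,0,0,0,-1],[0,0.08,-0.07,0,0,0,-1],[0,0.08,-0.07,0,0,0,-1]]'|grep -E 'pos'
python3 - <<'E'
from h import *
C=cal('wrist'); im=vision.camera('wrist'); cv2.imwrite('pics/w13.png',im[:,:,::-1])
ell('wrist',im,C,587,-103,12,56,74)
for z,d in((26,45),(26,35),(12,68)): print(z,d,hc('wrist',im,C,587,-103,z,d))
for z,d in((31,85),(31,60),(31,50)): print('ring',d,hc('wrist',im,C,560,-214,z,d,6))
plan(556,287,120,-13.4)
E
```

```text
tool_pos: [585.1, -102.5, 57.5]
ft_force: [1.1, 0.7, 0.4]
gripper_width: 85.4
tool_pos: [568.4, -180.5, 128.9]
wrist [ 587.4 -103.1   62.2   62.3]
wrist [ 587.1 -103.1   66.9   67. ]
26 45 [ 586.2 -102.5   39.2]
26 35 [ 586.8 -101.8   37.4]
12 68 [ 587.2 -102.8   67.5]
ring 85 [ 553.8 -231.    87.9]
ring 60 [ 559.2 -207.5   49.8]
ring 50 [ 559.  -208.2   48.7]
now 20.05 [ 568.5 -179.8  128.7] yaw -13.4 w 85.6 F [-1.   0.4 -0. ] j7 0.19
 shift m [-0.12   -0.4513  0.009 ] turn [-0.  0.  0.]
```

```bash
python3 -m jog '[[0,0.04,0,0,0,0,-1],[0,0.08,0,0,0,0,-1],[0,0.11,0,0,0,0,-1],[0,0.11,0,0,0,0,-1],[0,0.11,0,0,0,0,-1]]'|grep -E 'pos'
python3 - <<'E'
from h import *
C=cal('wrist'); im=vision.camera('wrist'); cv2.imwrite('pics/w14.png',im[:,:,::-1])
T=cal('top');it=cv2.imread('pics/t1.png')[:,:,::-1]
for d in (85,78,60,50): print('ring',d,[hc('wrist',im,C,560,-212,z,d,4) for z in(31,12)])
for d in (85,50): print('ring top',d,hc('top',it,T,560,-212,31,d,6))
for z,d in((26,45),(26,30)): print('bearing',d,hc('wrist',im,C,587,-103,z,d,2))
print('bearing top',[hc('top',vision.camera('top'),T,587,-103,26,45,3)])
P=[ortho('wrist',im,C,560,-212,31,60,3),ortho('wrist',cv2.imread('pics/w13.png')[:,:,::-1],C,0,0,0,60,3)*0]
cv2.circle(P[0],(180,180),127,(255,0,0),1);cv2.circle(P[0],(180,180),2,(255,0,0),-1)
P[1]=ortho('wrist',im,C,587,-103,26,60,3);cv2.circle(P[1],(180,180),67,(255,0,0),1);cv2.circle(P[1],(180,180),2,(255,0,0),-1)
cv2.imwrite('pics/w14o.png',np.hstack(P)[:,:,::-1])
plan(556,287,120,-13.4)
E
```

```text
tool_pos: [543.1, -286.9, 128.5]
ring 85 [array([ 546.5, -225.8,   92.2], dtype=float32), array([ 566.5, -206.5,   88.8], dtype=float32)]
ring 78 [array([ 565.5, -208. ,   80.2], dtype=float32), array([ 564. , -210.5,   73. ], dtype=float32)]
ring 60 [array([ 557. , -214.8,   62. ], dtype=float32), array([ 557.5, -214.8,   64.2], dtype=float32)]
ring 50 [array([ 557.5, -214. ,   53.7], dtype=float32), array([ 557. , -214.8,   57.7], dtype=float32)]
ring top 85 None
ring top 50 [ 555.  -208.5   44.4]
bearing 45 None
bearing 30 None
bearing top [None]
now 20.65 [ 543.6 -285.8  128.7] yaw -13.3 w 85.6 F [0.2 0.8 0.1] j7 0.37
 shift m [-0.1195 -0.5604  0.0092] turn [-0.   0.   0.1]
```

View pics/w14o.png

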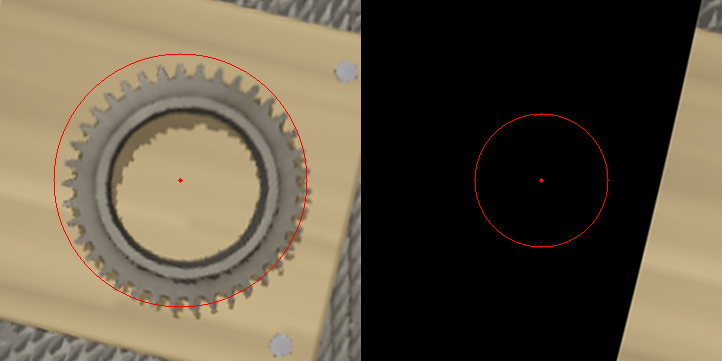

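```bash
python3 -m jog '[[-0.01,-0.047,0,0,0,0,-1],[-0.02,-0.094,0,0,0,0,-1],[-0.03,-0.141,0,0,0,0,-1],[-0.04,-0.188,0,0,0,0,-1],[-0.05,-0.235,0,0,0,0,-1]]'|grep -E 'pos'
python3 -m jog '[[-0.01,-0.047,0,0,0,0,-1],[-0.02,-0.094,0,0,0,0,-1],[-0.03,-0.141,0,0,0,0,-1],[-0.04,-0.188,0,0,0,0,-1],[-0.05,-0.235,0,0,0,0,-1]]'|grep -E 'pos'
python3 -m jog '[[-0.01,-0.047,0.01,0,0,0,-0.6],[-0.02,-0.09,0.03,0,0,0,-0.6],[-0.02,-0.09,0.05,0,0,0,-0.5],[-0.02,-0.09,0.05,0,0,0,-0.5],[-0.02,-0.09,0.05,0,0,0,-0.5]]'|grep -E 'pos|wid'
python3 - <<'E'
from h import *
C=cal('wrist'); im=vision.camera('wrist'); cv2.imwrite('pics/w15.png',im[:,:,::-1])
T=cal('top');it=vision.camera('top')
for d in(26,24,16): print('nut',d,hc('wrist',im,C,556,287,12,d,2,6,10))
print([ (e['p'],np.round(e['location']),np.round(p2w('wrist',*e['location'],12,C),1)) for e in vision.search_frame('wrist','hex_nut')])
for z,d in((26,45),(26,30)): print('bearing',d,hc('top',it,T,587,-103,z,d,3,4,10))
print('brass',[ (e['p'],np.round(p2w('wrist',*e['location'],8,C),1)) for e in vision.search_frame('wrist','brass_ring')])
plan(556,287,70,-13.4)
E
```

```text
tool_pos: [548.6, -43.9, 129.2]
tool_pos: [553.6, 196.5, 129.2]
tool_pos: [555.6, 284.8, 79.5]
gripper_width: 64.2
nut 26 [556.  286.7  23.1]
nut 24 [556.  286.7  23.2]
nut 16 [556.  286.5  15.4]
[(0.74, array([199., 275.]), array([554.4, 294.1,  12. ]))]
bearing 45 None
bearing 30 None
brass [(0.86, array([495.3, 400.9,   8. ]))]
now 22.35 [556.6 284.6  80.4] yaw -13.4 w 63.9 F [-0.4  0.1 -1.5] j7 -0.57
 shift m [-0.0011 -0.0022  0.0104] turn [-0.1 -0.1 -0. ]
```

```bash
python3 -m jog '[[-0.0005,-0.0018,0.04,0,0,0,-0.5],[-0.0005,-0.0018,0.08,0,0,0,-0.5],[-0.0005,-0.0018,0.11,0,0,0,-0.5],[-0.0005,-0.0018,0.11,0,0,0,-0.5],[-0.0005,-0.0018,0.11,0,0,0,-0.5]]'|grep -E 'pos|forc'
python3 -m jog '[[0,0,0,0,0,0,0.2],[0,0,0,0,0,0,1],[0,0,0,0,0,0,1],[0,0,0,0,0,0,1],[0,0,0,0,0,0,1]]'|grep -E 'pos|forc|wid'
```

```text
tool_pos: [556.5, 286.5, -29.7]
ft_force: [0.5, 0.1, 1.3]
tool_pos: [556.6, 287.3, -29.1]
ft_force: [-3.9, -1.6, 15.6]
gripper_width: 21.7
```

```bash
python3 -m jog '[[0,0,-0.01,0,0,0,1],[0,0,-0.05,0,0,0,1],[0,0,-0.09,0,0,0,1],[0,0,-0.12,0,0,0,1],[0,0,-0.12,0,0,0,1]]'|grep -E 'pos|forc|wid'
python3 -c "
from h import *
plan(587.2,-102.6,90,-13.4)"
```

```text
tool_pos: [558.0, 287.9, 94.2]
ft_force: [0.0, -0.3, -0.8]
gripper_width: 21.5
now 23.85 [558.  287.9  94.2] yaw -13.4 w 21.5 F [ 0.  -0.3 -0.8] j7 -0.58
 shift m [0.1188 0.3731 0.0029] turn [-0.3 -0.3  0. ]
```

```bash
python3 -m jog '[[0.015,0.0465,0,0,0,0,1],[0.03,0.093,0,0,0,0,1],[0.045,0.14,0,0,0,0,1],[0.06,0.186,0,0,0,0,1],[0.075,0.233,0,0,0,0,1]]'|grep -E 'pos|wid'
python3 -m jog '[[0.015,0.046,0,0,0,0,1],[0.03,0.093,0,0,0,0,1],[0.045,0.14,0,0,0,0,1],[0.045,0.14,0,0,0,0,1],[0.045,0.14,0,0,0,0,1]]'|grep -E 'pos|wid'
python3 - <<'E'
from h import *
plan(587.2,-102.6,10,-13.4)
C=cal('wrist'); im=vision.camera('wrist'); cv2.imwrite('pics/w16.png',im[:,:,::-1])
E
```

```text
tool_pos: [574.7, 41.1, 89.4]
gripper_width: 21.6
tool_pos: [586.0, -104.9, 89.2]
gripper_width: 21.7
now 24.85 [ 586.  -104.9   89.2] yaw -13.5 w 21.7 F [-0.2  0.5 -1.1] j7 0.06
 shift m [ 0.0007 -0.0026  0.0792] turn [ 0.   0.  -0.1]
```

```bash
python3 -m jog '[[0.0006,-0.0022,0.04,0,0,0,1],[0.0006,-0.0022,0.07,0,0,0,1],[0.0006,-0.0022,0.085,0,0,0,1],[0.0006,-0.0022,0.085,0,0,0,1],[0.0006,-0.0022,0.085,0,0,0,1]]'|grep -E 'pos|forc'
python3 -m jog '[[0,0,0.001,0,0,0,1],[0,0,0.001,0,0,0,1]]'|grep -E 'pos|forc'
```

```text
tool_pos: [587.9, -101.4, 5.1]
ft_force: [0.2, -0.3, -1.1]
tool_pos: [588.1, -101.7, 4.3]
ft_force: [-0.2, 0.9, -1.0]
```

Correct about (-0.9, -1.0) mm, then lower to contact.

```bash
python3 -m jog '[[-0.0006,0.0011,0.003,0,0,0,1],[-0.0006,0.0011,0.006,0,0,0,1],[-0.0006,0.0011,0.006,0,0,0,1]]'|grep -E 'pos|forc'
python3 -m jog '[[0,0,0.0015,0,0,0,1],[0,0,0.0015,0,0,0,1]]'|grep -E 'pos|forc'
```

```text
tool_pos: [586.5, -102.9, -2.9]
ft_force: [0.4, -0.7, 0.2]
tool_pos: [586.7, -102.9, -3.2]
ft_force: [-7.8, 1.5, 24.0]
```

```bash
python3 -m jog '[[0,0,-0.001,0,0,0,0.3],[0,0,-0.0015,0,0,0,-0.3],[0,0,-0.002,0,0,0,-0.5],[0,0,-0.03,0,0,0,-0.5],[0,0,-0.08,0,0,0,-0.8]]'|grep -E 'pos|forc|wid'
python3 -m jog '[[0,0.03,-0.04,0,0,0,-1],[0,0.06,-0.05,0,0,0,-1],[0,0.08,-0.05,0,0,0,-1],[0,0.08,-0.05,0,0,0,-1],[0,0.08,-0.05,0,0,0,-1]]'|grep -E 'pos'
python3 - <<'E'
from h import *
C=cal('wrist'); im=vision.camera('wrist'); cv2.imwrite('pics/w17.png',im[:,:,::-1]); np.save('C17.npy',np.array([C],dtype=object))
ell('wrist',im,C,587,-103,12,56,74)
print('bearing',[hc('wrist',im,C,587,-103,26,d,t,4,10) for d,t in((45,3),(45,1.5))])
print('nut',[hc('wrist',im,C,587,-103,38,d,2,6,10) for d in(24,16)])
plan(495,400,100,-13.4)
E
```

```text
tool_pos: [584.5, -102.4, 73.9]
ft_force: [0.8, -0.7, 0.6]
gripper_width: 75.9
tool_pos: [567.9, -180.5, 125.5]
wrist [ 587.4 -103.1   62.4   62.5]
wrist [ 587.1 -103.1   66.7   66.9]
bearing [array([ 586.2, -102.5,   39.3], dtype=float32), array([ 583. , -104.5,   43. ], dtype=float32)]
nut [array([ 586.3, -102.5,   27.4], dtype=float32), array([ 585.5, -103.7,   15.4], dtype=float32)]
now 27.15 [ 568.1 -179.8  125.4] yaw -13.4 w 85.3 F [0.8 0.7 0.4] j7 0.17
 shift m [-0.205  -0.5472  0.0257] turn [-0.  0.  0.]
```

```bash
python3 -m jog '[[-0.017,-0.0456,0,0,0,0,-1],[-0.034,-0.0912,0,0,0,0,-1],[-0.051,-0.137,0,0,0,0,-1],[-0.068,-0.182,0,0,0,0,-1],[-0.085,-0.228,0,0,0,0,-1]]'|grep -E 'pos'
python3 -m jog '[[-0.017,-0.0456,0,0,0,0,-1],[-0.034,-0.0912,0,0,0,0,-1],[-0.051,-0.137,0,0,0,0,-1],[-0.068,-0.182,0,0,0,0,-1],[-0.085,-0.228,0,0,0,0,-1]]'|grep -E 'pos'
python3 -m jog '[[-0.017,-0.0456,0,0,0,0,-1],[-0.034,-0.09,0.02,0,0,0,-1],[-0.034,-0.09,0.02,0,0,0,-1],[-0.034,-0.09,0.02,0,0,0,-1]]'|grep -E 'pos'
python3 - <<'E'
from h import *
C=cal('wrist'); im=vision.camera('wrist'); cv2.imwrite('pics/w18.png',im[:,:,::-1])
# brass colour mask in ortho at z=8
s=4;x0,y0=495,398;half=60
P=ortho('wrist',im,C,x0,y0,8,half,s); hsv=cv2.cvtColor(P,cv2.COLOR_RGB2HSV)
m=((hsv[...,1]>90)&(hsv[...,0]>15)&(hsv[...,0]<40)&(hsv[...,2]>80)).astype(np.uint8)
m=cv2.morphologyEx(m,cv2.MORPH_CLOSE,np.ones((9,9)))
cv2.imwrite('pics/m.png',m*255)
cs=sorted(cv2.findContours(m,cv2.RETR_CCOMP,cv2.CHAIN_APPROX_NONE)[0],key=cv2.contourArea)[-2:]
for c in cs:
    (a,b),dd,_=cv2.fitEllipse(c); print('ell',x0-(b/s-half),y0-(a/s-half),np.array(dd)/s)
c=cs[-1][:,0,:].astype(float); (a,b),dd,_=cv2.fitEllipse(cs[0])
r=np.hypot(c[:,0]-a,c[:,1]-b)/s; th=np.degrees(np.arctan2(-(c[:,0]-a),-(c[:,1]-b)))%360  # world angle: x=-row,y=-col
for t in range(0,360,10): k=(th>=t)&(th<t+10); print(t,round(r[k].max(),1) if k.any() else None,end='; ')
plan(495,400,70,-13.4)
E
```

```text
tool_pos: [537.3, 63.9, 125.5]
tool_pos: [506.8, 305.4, 125.4]
tool_pos: [494.2, 399.4, 104.4]
ell 512.4198455810547 388.34008026123047 [45.91761017 47.10361862]
ell 512.485668182373 388.16089630126953 [57.61532593 58.82611465]
0 28.0; 10 28.2; 20 28.9; 30 32.4; 40 32.5; 50 28.6; 60 28.4; 70 28.7; 80 28.7; 90 28.6; 100 28.5; 110 28.6; 120 28.4; 130 28.0; 140 28.2; 150 32.3; 160 32.2; 170 27.8; 180 27.9; 190 28.0; 200 28.4; 210 28.5; 220 28.5; 230 28.7; 240 28.8; 250 28.8; 260 28.6; 270 32.8; 280 32.9; 290 28.7; 300 28.6; 310 28.6; 320 28.6; 330 28.3; 340 28.2; 350 28.0; now 28.6 [495.2 398.  105.1] yaw -13.3 w 85.8 F [ 0.9 -1.4  0.1] j7 -0.81
 shift m [-0.0007 -0.0019  0.0351] turn [0.1 0.  0.1]
```

```bash
python3 -c "
from h import *
plan(512.4,388.3,60,10)"
```

```text
now 28.6 [495.2 398.  105.1] yaw -13.3 w 85.8 F [ 0.9 -1.4  0.1] j7 -0.81
 shift m [0.0189 0.0054 0.0451] turn [  0.1   0.  -23.3]
```

```bash
python3 -m jog '[[0.0065,0.002,0.01,0,0,-8,-1],[0.013,0.004,0.02,0,0,-16,-1],[0.019,0.0055,0.045,0,0,-23.3,-1],[0.019,0.0055,0.045,0,0,-23.3,-1],[0.019,0.0055,0.045,0,0,-23.3,-1]]'|grep -E 'pos'
python3 - <<'E'
from h import *
C=cal('wrist'); im=vision.camera('wrist')
s=4;x0,y0=512,388;half=50
P=ortho('wrist',im,C,x0,y0,8,half,s); hsv=cv2.cvtColor(P,cv2.COLOR_RGB2HSV)
m=((hsv[...,1]>90)&(hsv[...,0]>15)&(hsv[...,0]<40)&(hsv[...,2]>80)).astype(np.uint8)
m=cv2.morphologyEx(m,cv2.MORPH_CLOSE,np.ones((9,9)))
for c in sorted(cv2.findContours(m,cv2.RETR_CCOMP,cv2.CHAIN_APPROX_NONE)[0],key=cv2.contourArea)[-2:]:
    (a,b),dd,_=cv2.fitEllipse(c); print('ell',x0-(b/s-half),y0-(a/s-half),np.array(dd)/s)
plan(512.4,388.3,-34,10)
E
```

```text
tool_pos: [513.4, 387.2, 61.2]
ell 512.4334373474121 387.49728775024414 [47.07369995 47.85007095]
ell 512.3994178771973 388.1167182922363 [57.51315689 58.85458374]
now 29.15 [513.5 387.9  61.8] yaw 9.7 w 85.3 F [-0.3  1.4  0. ] j7 -0.44
 shift m [-0.0011 -0.0006  0.0958] turn [-0.  -0.  -0.3]
```

```bash
python3 -m jog '[[-0.001,0,0.04,0,0,0,-1],[-0.001,0,0.08,0,0,0,-1],[-0.001,0,0.096,0,0,0,-1],[-0.001,0,0.096,0,0,0,-0.7],[-0.001,0,0.096,0,0,0,-0.7]]'|grep -E 'pos|forc|wid'
python3 -m jog '[[0,0,0.002,0,0,0,-0.7],[0,0,0.004,0,0,0,-0.7],[0,0,0.004,0,0,0,-0.7]]'|grep -E 'pos|forc|wid'
```

```text
tool_pos: [513.0, 388.5, -33.6]
ft_force: [-0.7, 0.2, 0.4]
gripper_width: 73.0
tool_pos: [512.4, 388.2, -38.7]
ft_force: [0.4, -0.4, 0.1]
gripper_width: 72.4
```

```bash
python3 -m jog '[[0,0,0,0,0,0,-0.4],[0,0,0,0,0,0,0],[0,0,0,0,0,0,1],[0,0,0,0,0,0,1],[0,0,0,0,0,0,1]]'|grep -E 'pos|forc|wid'
python3 -m jog '[[0,0,-0.01,0,0,0,1],[0,0,-0.05,0,0,0,1],[0,0,-0.09,0,0,0,1],[0,0,-0.13,0,0,0,1],[0,0,-0.13,0,0,0,1]]'|grep -E 'pos|forc|wid'
python3 - <<'E'
from h import *
plan(557.4,-214,90,-13.4)
C=cal('wrist'); im=vision.camera('wrist'); cv2.imwrite('pics/w19.png',im[:,:,::-1])
s=4;o=readout.get_obs()['tool_pos'];x0,y0=o[0],o[1];half=50
P=ortho('wrist',im,C,x0,y0,o[2]+38.7+8,half,s); hsv=cv2.cvtColor(P,cv2.COLOR_RGB2HSV)
m=((hsv[...,1]>90)&(hsv[...,0]>15)&(hsv[...,0]<40)&(hsv[...,2]>80)).astype(np.uint8)
m=cv2.morphologyEx(m,cv2.MORPH_CLOSE,np.ones((9,9)))
for c in sorted(cv2.findContours(m,cv2.RETR_CCOMP,cv2.CHAIN_APPROX_NONE)[0],key=cv2.contourArea)[-2:]:
    (a,b),dd,_=cv2.fitEllipse(c); print('ell rel TCP',-(b/s-half),-(a/s-half),np.array(dd)/s)
E
```

```text
tool_pos: [512.4, 388.1, -38.2]
ft_force: [-4.2, -2.3, 16.0]
gripper_width: 56.8
tool_pos: [514.6, 389.5, 96.6]
ft_force: [0.9, 0.6, -1.7]
gripper_width: 56.5
now 30.95 [514.6 389.5  96.6] yaw 9.9 w 56.5 F [ 0.9  0.6 -1.7] j7 -0.45
 shift m [-0.0616  0.6019  0.0037] turn [-0.3 -0.3 23.3]
ell rel TCP -0.4012107849121094 -0.42891693115234375 [44.84671402 48.92280579]
ell rel TCP 0.3279838562011719 -0.14992904663085938 [58.02732086 60.5633812 ]
```

```bash
python3 -m jog '[[-0.0047,0.0463,0,0,0,0,1],[-0.0094,0.0926,0,0,0,0,1],[-0.0141,0.139,0,0,0,0,1],[-0.0188,0.185,0,0,0,0,1],[-0.0235,0.2315,0,0,0,0,1]]'|grep -E 'pos|wid'
python3 -m jog '[[-0.0047,0.0463,0,0,0,0,1],[-0.0094,0.0926,0,0,0,0,1],[-0.0141,0.139,0,0,0,0,1],[-0.0188,0.185,0,0,0,0,1],[-0.0235,0.2315,0,0,0,0,1]]'|grep -E 'pos|wid'
python3 -m jog '[[-0.0047,0.0463,0,0,0,0,1],[-0.0094,0.0926,0,0,0,0,1],[-0.0141,0.139,0,0,0,0,1],[-0.0141,0.139,0,0,0,0,1],[-0.0141,0.139,0,0,0,0,1]]'|grep -E 'pos|wid'
python3 -c "
from h import *
plan(557.6,-214.3,0,10)"
```

```text
tool_pos: [528.1, 153.9, 90.0]
gripper_width: 56.4
tool_pos: [544.9, -78.0, 90.0]
gripper_width: 56.7
tool_pos: [554.7, -216.6, 89.7]
gripper_width: 56.8
now 32.5 [ 554.7 -216.6   89.7] yaw 9.8 w 56.8 F [ 0.2  0.9 -0.5] j7 0.56
 shift m [ 0.0033 -0.0017  0.0897] turn [-0.   0.1 -0.2]
```

```bash
python3 -m jog '[[0.003,-0.0017,0.04,0,0,0,1],[0.003,-0.0017,0.07,0,0,0,1],[0.003,-0.0017,0.088,0,0,0,1],[0.003,-0.0017,0.088,0,0,0,1],[0.003,-0.0017,0.088,0,0,0,1]]'|grep -E 'pos|forc'
python3 -m jog '[[0,0,0.001,0,0,0,1],[0,0,0.002,0,0,0,1]]'|grep -E 'pos|forc'
```

```text
tool_pos: [558.4, -212.4, 2.9]
ft_force: [-0.0, -0.4, -0.4]
tool_pos: [559.0, -213.4, 1.7]
ft_force: [-0.4, -1.2, 0.0]
```

```bash
python3 -m jog '[[-0.0013,0.0009,0.004,0,0,0,1],[-0.0013,0.0009,0.007,0,0,0,1],[-0.0013,0.0009,0.007,0,0,0,1]]'|grep -E 'pos|forc'
python3 -m jog '[[0,0,0.001,0,0,0,1],[0,0,0.001,0,0,0,1]]'|grep -E 'pos|forc'
python3 -m jog '[[0,0,0.0008,0,0,0,1],[0,0,0.0008,0,0,0,1]]'|grep -E 'pos|forc'
```

```text
tool_pos: [556.9, -214.5, -6.7]
ft_force: [-0.0, -0.0, -0.8]
tool_pos: [557.2, -214.6, -7.1]
ft_force: [-1.3, 1.3, 4.4]
tool_pos: [557.3, -214.5, -7.2]
ft_force: [-5.8, 1.6, 18.0]
```

Contact at the expected height. Release, rise, and view from above.

```bash
python3 -m jog '[[0,0,-0.0008,0,0,0,-0.3],[0,0,-0.001,0,0,0,-1],[0,0,-0.001,0,0,0,-1],[0,0,-0.03,0,0,0,-1],[0,0,-0.08,0,0,0,-1]]'|grep -E 'pos|forc|wid'
python3 -m jog '[[0,0.02,-0.04,0,0,8,-1],[0,0.04,-0.08,0,0,16,-1],[0,0.05,-0.12,0,0,23,-1],[0,0.05,-0.12,0,0,23,-1],[0,0.05,-0.12,0,0,23,-1]]'|grep -E 'pos'
python3 - <<'E'
from h import *
C=cal('wrist'); im=vision.camera('wrist'); cv2.imwrite('pics/w20.png',im[:,:,::-1])
s=4;x0,y0=557,-214;half=50
P=ortho('wrist',im,C,x0,y0,39,half,s); hsv=cv2.cvtColor(P,cv2.COLOR_RGB2HSV)
Ps=[]
for x,y,z,d in((557.4,-214.4,39,60),(557.4,-214.4,20,85),(587,-103,26,45),(587,-103,12,68),(610.5,-5.9,33,53),(610.5,-5.9,12,68)):
    Q=ortho('wrist',im,C,x,y,z,50,2.6); c=Q.shape[0]//2; cv2.circle(Q,(c,c),int(d*1.3),(255,0,0),1); Ps.append(Q)
cv2.imwrite('pics/final.png',np.vstack([np.hstack(Ps[::2]),np.hstack(Ps[1::2])])[:,:,::-1])
print(Ps[0].shape)
E
```

```text
tool_pos: [555.3, -213.8, 70.2]
ft_force: [0.6, -0.1, 0.8]
gripper_width: 85.6
tool_pos: [566.1, -263.9, 192.4]
(261, 261, 3)
```

View pics/final.png

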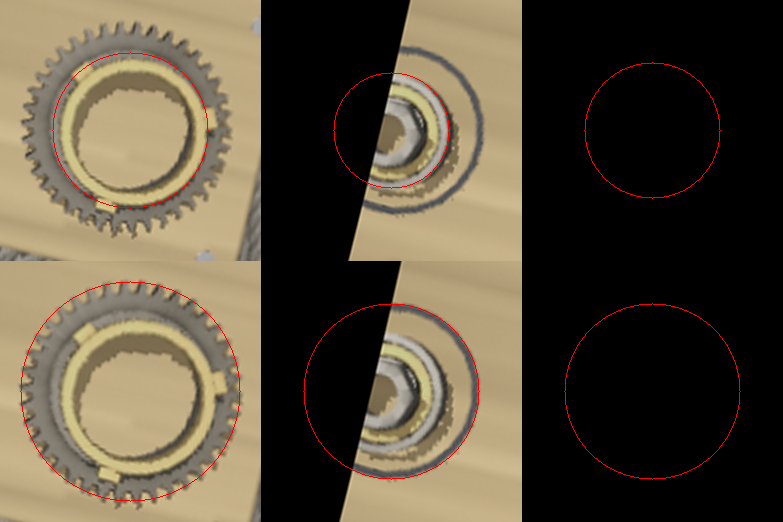

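```bash
cat >> h.py <<'E'
def brass(n,im,C,x0=557,y0=-214,z=39,half=50,s=4):
    P=ortho(n,im,C,x0,y0,z,half,s); hsv=cv2.cvtColor(P,cv2.COLOR_RGB2HSV); lab=cv2.cvtColor(P,cv2.COLOR_RGB2LAB)
    # brass: yellowish (b) and bright, G-R close -> hue higher than wood
    m=((hsv[...,1]>70)&(hsv[...,0]>=22)&(hsv[...,0]<40)&(hsv[...,2]>60)).astype(np.uint8)
    m=cv2.morphologyEx(cv2.morphologyEx(m,cv2.MORPH_OPEN,np.ones((5,5))),cv2.MORPH_CLOSE,np.ones((9,9)))
    for c in sorted(cv2.findContours(m,cv2.RETR_CCOMP,cv2.CHAIN_APPROX_NONE)[0],key=cv2.contourArea)[-3:]:
        if len(c)>100: (a,b),dd,_=cv2.fitEllipse(c); print('brass ell',np.round([x0-(b/s-half),y0-(a/s-half),dd[0]/s,dd[1]/s],1))
    # ring: low saturation blob
    for zz in (22,31):
        P=ortho(n,im,C,x0,y0,zz,half,s); hsv=cv2.cvtColor(P,cv2.COLOR_RGB2HSV)
        g=(hsv[...,1]<70).astype(np.uint8); g=cv2.morphologyEx(g,cv2.MORPH_OPEN,np.ones((5,5)))
        yy,xx=np.mgrid[:g.shape[0],:g.shape[1]]; g[np.hypot(xx-half*s,yy-half*s)>46*s]=0
        cs=max(cv2.findContours(g,cv2.RETR_EXTERNAL,cv2.CHAIN_APPROX_NONE)[0],key=cv2.contourArea)
        (a,b),r=cv2.minEnclosingCircle(cs); (a2,b2),dd,_=cv2.fitEllipse(cv2.convexHull(cs)); print('ring z',zz,np.round([x0-(b/s-half),y0-(a/s-half),2*r/s],1),np.round([x0-(b2/s-half),y0-(a2/s-half),dd[0]/s,dd[1]/s],1))
E
python3 - <<'E'
from h import *
o=readout.get_obs();C=cal('wrist'); im=vision.camera('wrist'); brass('wrist',im,C); print('cam',-C[1].T@C[2],o['tool_pos'])
brass('top',vision.camera('top'),cal('top'))
E
```

```text
brass ell [ 556.6 -215.7   47.    47.3]
brass ell [ 556.7 -215.4   57.4   58.2]
ring z 22 [ 557.4 -214.5   85.8] [ 557.4 -214.3   85.    85.4]
ring z 31 [ 558.  -213.6   83.5] [ 558.  -213.4   82.7   83.2]
cam [ 583.90814393 -182.58832     370.39416982] [ 565.5916746 -263.3089099  191.3710036]
ring z 22 [ 558.1 -210.2   80.3] [ 558.  -210.2   77.9   79.7]
ring z 31 [ 556.7 -207.3   79.6] [ 556.5 -207.    77.3   78.9]
```

```bash
python3 -c "
from h import *
o=readout.get_obs(); print(o['clock'],o['ft_force']); print(job.finish_job())"
```

```text
35.05 [-0.56716041  0.0410377  -0.71380597]
the job is handed in; nothing more can be done
None
```

I placed the four parts in the order asked and handed the job in at 35 s, with the gripper clear of everything. The finish call gave no verdict.

| Part | Placed on | Offset from centre in my last check |
|---|---|---|
| Dog gear | Circle by the flange | About 1 mm |
| Ball bearing | Circle by the toothed ring | About 1 mm |
| Hexagon nut | Bearing | Within about 1 mm |
| Brass ring | Toothed ring | About 1.4 mm |

All four were lowered until they touched at the expected height. The toothed ring measures in the same place before and after, within 0.2 mm. I did not re-measure the flange after placing the parts, but nothing went near it.

What failed or disagreed:
- **First grasp missed:** The first grasp of the dog gear closed above it. The real fingertips sit about 36 mm behind the reported TCP. I found this by lowering the closed fingers to the table, and corrected for it afterwards.
- **Cameras disagree:** The top camera placed things about 3 to 7 mm differently from the wrist camera. I used the wrist camera, which agreed with where parts ended up after placing.
- **Brass ring centring:** I centred the round of the brass ring, not its origin, which lies 2 mm off the round's centre.
- **Final view limited:** The last picture showed the brass ring fully, only part of the bearing and nut, and not the dog gear. Its figure comes from the check right after it was placed. The bearing and nut figures come from checks right after placing, where some of the circle fits were inconsistent.

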